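# Eject a gas sensor cartridge from its test stand and rack it

## Task

Take the upright ejector by its black grip, bring its pin in under the test stand and push the sensor cartridge up through the hole in the socket floor until the ejector's foot meets the block, then stand the ejector on the bench again with its pin out from under the stand. Pull the raised cartridge out, stand it upright on the rubber mat and let go so that you can take it by its other pair of faces, then stand it upright on the floor of the rack's middle bay, centred in the bay. Never drop the cartridge, and leave the spare cartridge, the regulator, the canister and the tray where they are.

Things in the scene. Friction and masses are not known exactly. Their poses are not given: they have to be found in the camera images.
- stand: Fixed aluminium socket block on two dark legs. Origin on the bench below the socket's centre; x from its front (robot side) to its back, y across, z up. Block 54 (x) by 92 (y) mm, from 54 to 102 mm height. Below it the space is open from front to back between the legs, 72 mm apart in y (-36 to +36 mm). Spring clips grip the cartridge: pushing takes 3 to 12 N; it stays at the height it is pushed to.
- socket (a point): Centre of the socket's floor, 62 mm above the bench, axes as the stand's. The floor is 8 mm thick with a round 18 mm ejector hole through its centre. Socket 29 (x) by 44 (y) by 40 mm deep, open on top. Beside its two y ends guide ears (44 mm long in x, 27 to 39 mm out in y, up to 122 mm above the bench) leave no room for a finger at the cartridge's short ends; front and back are free.
- cartridge: Grey block-shaped gas sensor cartridge with a round steel mesh on top, 26 (x) by 40 (y) by 40 (z) mm, about 60 g, loose. Origin at the centre of its underside, z up through the mesh. Starts on the stand's socket floor, top flush with the block, its axes parallel to the stand's.
- ejector: Loose steel ejector, 0.3 kg, standing on a flat foot 104 (x, -26 to +78 mm) by 34 (y) by 10 mm. Upright 12 mm square stem at x = y = 0 with a black 24 mm square grip from 135 to 190 mm height; upturned pin near the foot's +x end. Origin on the foot's underside below the stem; x from stem to pin, z up. Brought in from the stand's front and raised till the foot meets the block, it lifts the cartridge 20 mm.
- ejector_pin (a point): Top centre of the ejector's pin: 9 mm diameter, 28 mm long above the foot, at x = 65 mm, y = 0, 38 mm above the underside of the foot.
- mat: Fixed black rubber mat, 120 by 120 by 3 mm, lying on the bench. Origin at the centre of its underside.
- rack: Fixed grey rack: base 90 (x) by 132 (y) by 6 mm, four upright dividers 34 mm long in x, 5 mm thick, up to 48 mm height, at y = -60, -20, 20, 60 mm: three bays 35 mm wide in y, open at both x ends. A cartridge stands there with its 40 mm side along x, held by its short ends, which stick out beyond the dividers. Origin on the bench under its centre.
- bay_mid (a point): Centre of the floor of the rack's middle bay, 6 mm above the bench; axes as the rack's.
- spare: A second cartridge of the same kind, loose, standing in the rack's +y end bay; stays there. Origin at the centre of its underside.
- regulator: Loose brass regulator body, 52 mm diameter, 58 mm high; bystander. Origin at the centre of its underside.
- canister: Loose blue can, 60 mm diameter, 110 mm high; bystander. Origin at the centre of its underside.
- tray: Loose red open parts tray, 90 by 150 by 45 mm; bystander. Origin at the centre of its underside.
Not all that is in view belongs to the job. What is shaped like the ejector but turquoise is not meant.

How it is judged:
On the way, in this order (a step that is already met when the one before it is completed fails the run):
1. the ejector has pushed the cartridge up in its socket by at least 12 mm (z of cartridge in the frame of stand above 0.074 m and horizontal distance between cartridge and stand below 0.006 m and contact force between ejector and cartridge above 0.3 N), for 0.1 s.
2. the ejector stands on the bench, out from under the stand, and the cartridge has stayed raised in its socket (z of cartridge in the frame of stand above 0.07 m and horizontal distance between cartridge and stand below 0.006 m and height (world z) of ejector below 0.004 m and angle between ejector's own z axis and vertical below 0.1 rad and horizontal distance between ejector_pin and stand above 0.035 m and contact force between the fingers and ejector below 0.1 N), for 0.1 s.
3. the cartridge stands upright on the mat, let go (contact force between cartridge and mat above 0.1 N and angle between cartridge's own z axis and vertical below 0.1 rad and contact force between the fingers and cartridge below 0.05 N and linear speed of cartridge below 0.03 m/s), for 0.1 s.
At the end, for the whole second after the job is handed in: The cartridge stands upright (0.08 rad) and at rest on the floor of the rack's middle bay (within 3 mm), within 9 mm of its centre along the bay and 6 mm across; the ejector stands upright (0.1 rad) and at rest on the bench, its pin over 35 mm from the stand's centre (x of cartridge in the frame of bay_mid between -0.009 and 0.009 m and y of cartridge in the frame of bay_mid between -0.006 and 0.006 m and z of cartridge in the frame of bay_mid below 0.003 m and angle between cartridge's own z axis and vertical below 0.08 rad and linear speed of each of cartridge, ejector below 0.02 m/s and height (world z) of ejector below 0.004 m and angle between ejector's own z axis and vertical below 0.1 rad and horizontal distance between ejector_pin and stand above 0.035 m); the robot touches nothing.
It fails at once if the cartridge is dropped: it falls free, untouched by the fingers, at more than 0.45 m/s (linear speed of cartridge above 0.45 m/s and contact force between the fingers and cartridge below 0.05 N).
It fails at once if the spare cartridge is moved by more than 10 mm (distance of spare from where it was at the start of the episode above 0.01 m).
It fails at once if the regulator, canister or tray is moved by more than 20 mm (distance of any of regulator, canister, tray from where it was at the start of the episode above 0.02 m).
It also fails if it takes over 67 s, if anything falls off the work surface, if the arm or the gripper's body presses on something with over 40 N, if the wrist force passes 120 N, or if a joint passes its speed limit or range.

## Robot

A 6-joint arm with a two-finger parallel gripper is mounted at the origin on the work surface. World frame = base frame: x ahead of the robot, y to its left, z up, the work surface at z = 0. Lengths are in m, angles in rad, forces in N, time in s.
With the tool pointing down it reaches from about 0.375 to 0.975 m from the base axis. Payload 3.8 kg.
Tool frame: the origin (TCP) lies between the finger pads; the fingertips stand tip_extent ahead of it and the grasp point (between the pads) lies 6 mm ahead of it (tip_extent is the distance from the TCP to the fingertips, in m); z points along the fingers, y is the line along which they close (so a half turn about z gives the same grasp; the last joint's range is limited). The gripper opens to 85 mm and grips with 20 to 120 N. Pads are 22 mm wide; open, the fingers measure 114 mm over their backs; the gripper's body (76 mm by 85 mm) begins 54 mm behind the grasp point. The pads swing forward as they close: fully open they stand 13 mm farther back than shut.
Start: joints at [-1.371, 0.264, 1.604, -0, 1.274, -0.037], TCP at [0.158, -0.656, 0.256] pointing down, gripper open.
Joint ranges: [-2.63, 2.63], [-0.94, 2.18], [0.31, 2.57], [-1.31, 4.45], [0, 2.66], [-2.55, 2.55]. Speed limits (rad/s): [2.57, 2.57, 3.14, 3.14, 3.14, 3.14].

## Interface

Orientations are given as a unit quaternion [w, x, y, z].
In Python, from station import * gives the robot as it stands.
- The arm moves only by the tool arm_command, never from a script. Its argument "plan" is a list of rows, each an object with "grip": the closure, from -1 (fully open) to 1 (shut); "travel": the shift along the tool's x, y, z normalised to -1 to 1, where 1 is 4 cm, a list of three; "rotation": the turn, a rotation vector about the tool's x, y, z normalised to -1 to 1, where 1 is pi/4 rad, a list of three. A call has 1 to 12 rows; each row shifts and turns the commanded pose from where the row before left it, along the tool's axes as they then stand; what a row does not reach is not made up. A row lasts 1/12 s, in which the tool goes at most 41.7 mm and 7.16 degrees, less where a joint would pass 70% of its speed; a pose out of reach is approached as far as the arm can. A call with a number of a shift or a turn outside -1 to 1 is refused whole. A call with a gripper value outside its range is refused whole. The fingers move at their own pace and stop on an object; "force" is the grip in N (left out, the last holds). Time passes only in rows, so rows that do not move let the fingers close. It gives the time, the measured TCP pose, the force, the opening and the grip force at its end, in the units of the state.
- state(): the state, without advancing time (a new reading comes with each control period).
- get_image(name): name is "scene" or "top" or "wrist"; returns the picture (400x640x3 uint8, red, green, blue); there is no depth.
- camera_model(name): a dict with "fov_y" (degrees; the focal length in pixels is half the picture's height over the tangent of half this angle, whatever the lens; pixels are square), "cx", "cy" (the principal point, pixels), "world_to_cam" (4x4, takes a point from world to camera coordinates); the wrist camera has in their place "tool_from_camera" (4x4, takes a point from camera to tool coordinates, whose origin is the TCP and whose axes are the flange's). Camera axes: x right, y up, looking along -z (the intrinsics and any distortion apply to the point x, -y, -z); pixel columns grow to the right and rows downward; lengths in m; the calibration is good to about 2 mm. A picture is of the moment at which its call begins: read the wrist's pose just before it. camera_model takes no time and is no camera call.
- close_job(): hands the job in; it is judged then, once.
The state is a dict: "t": time; "joint_pos": joint angles; "qd": joint speeds; "joint_torque": joint torques, N m; "eef_pos": TCP position; "tool_rot": TCP orientation; "force": force on the tool from outside, world axes, zero at the start; "ft_torque": the same for the moment, N m; "finger_gap": finger opening in m; "finger_force": force on a finger pad.
Only numpy, scipy, OpenCV 4.12 (cv2) and the standard library are available. Lean on these libraries where they do the work, as an engineer would, in place of code of your own. Each camera call takes 0.05 s, during which the arm holds its last target. There are 200 camera calls.

## Working session

There is one attempt and no reset: what is moved stays moved. The work goes in short steps, Python scripts to look and compute and a tool call to move; the robot and the scene stay as the last step left them, time stands still between calls to the robot, and variables do not carry over. Pictures are saved under pics/ and viewed, at most 10 in all, crops included, and the job is handed in when it is done.

Besides the shell and the picture viewer there is one more tool, called after "Request:" by a JSON object that holds its "fn" and its "kwargs", one argument or row to a line. arm_command: Moves the arm, as the interface text tells. Its arguments: {"type":"object","properties":{"plan":{"type":"array"},"force":{"type":"number"}},"required":["plan"]}

```bash
mkdir -p pics; ls; python3 - <<'E'
from station import *
import cv2
s=state();print(s)
for n in ("scene","top","wrist"):
    im=get_image(n);cv2.imwrite(f"pics/{n}0.png",im[:,:,::-1]);print(n,camera_model(n))
E
```

```text
pics
{'t': 0.0, 'joint_pos': array([-1.37088643e+00,  2.64764619e-01,  1.60538453e+00,  1.08048579e-05,
        1.27368654e+00, -3.68979810e-02]), 'qd': array([ 1.28687015e-03, -7.21705518e-05, -1.10811003e-04,  2.13108648e-04,
        6.20016672e-05,  1.42321985e-03]), 'joint_torque': array([ 5.92775832e-04, -5.15118062e+01, -3.67311144e+01, -3.98067932e-04,
        1.29368642e-02,  4.60910243e-06]), 'eef_pos': array([ 0.15822402, -0.65549855,  0.25494854]), 'tool_rot': array([-1.11821499e-03,  9.92998002e-01,  1.18125822e-01, -8.61623926e-05]), 'force': array([ 0.58537678, -0.82026869,  1.19393379]), 'ft_torque': array([-0.03857187,  0.01436545,  0.01295044]), 'finger_force': 0.0, 'finger_gap': 0.08580159106468037}
scene {'fov_y': 54.871068713834305, 'cx': 321.7366389428797, 'cy': 205.1863992439953, 'world_to_cam': array([[ 0.59071728,  0.80671035, -0.0164777 , -0.3259135 ],
       [-0.43151073,  0.33309979,  0.83835734,  0.15615611],
       [ 0.68180026, -0.48812186,  0.54487197, -1.29394558],
       [ 0.        ,  0.        ,  0.        ,  1.        ]])}
top {'fov_y': 49.903504455697444, 'cx': 320.4222280740668, 'cy': 203.4084947964849, 'world_to_cam': array([[ 0.0257442 , -0.99966354, -0.00316999, -0.00900432],
       [ 0.99687625,  0.02543532,  0.07477155, -0.53507851],
       [-0.07466576, -0.00508503,  0.99719565, -1.08296742],
       [ 0.        ,  0.        ,  0.        ,  1.        ]])}
wrist {'fov_y': 64.8550773002847, 'cx': 321.1254208146932, 'cy': 201.7164282748702, 'tool_from_camera': array([[ 1.64497822e-03,  9.52529212e-01,  3.04442761e-01,
         7.77084458e-02],
       [ 9.99998633e-01, -1.51583547e-03, -6.60545870e-04,
        -1.04993528e-04],
       [-1.67704102e-04,  3.04443432e-01, -9.52530403e-01,
        -1.17989019e-01],
       [ 0.00000000e+00,  0.00000000e+00,  0.00000000e+00,
         1.00000000e+00]])}
```

View pics/top0.png

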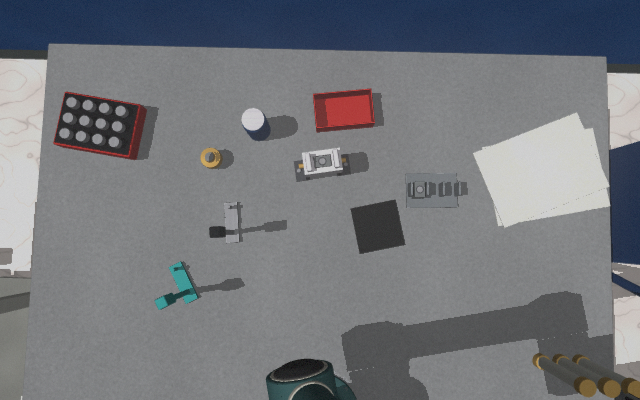

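View pics/scene0.png

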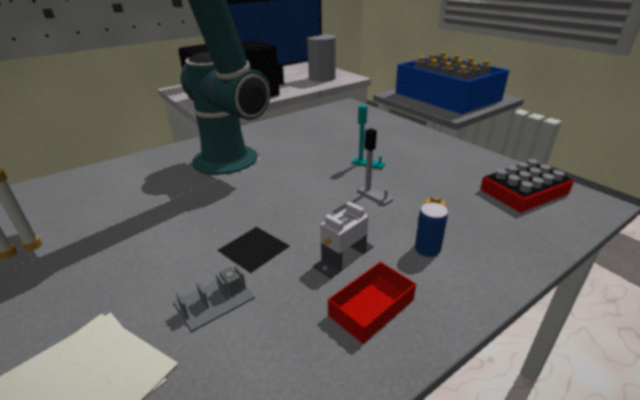

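The top view shows the ejector at about (225,225), the stand at (322,162), the mat at (378,227) and the rack at (432,190), with the spare in the bay at (419,189). The turquoise decoy is at (180,287). I'll zoom in next.

```bash
cat > h.py <<'E'
import numpy as np, cv2
from station import *
from scipy.spatial.transform import Rotation as R
def rot(q): return R.from_quat([q[1],q[2],q[3],q[0]])
def cam(n,s=None):
    m=camera_model(n); f=200/np.tan(np.radians(m["fov_y"])/2)
    if n=="wrist":
        T=np.eye(4);T[:3,:3]=rot(s["tool_rot"]).as_matrix();T[:3,3]=s["eef_pos"]
        W=T@m["tool_from_camera"]
    else: W=np.linalg.inv(m["world_to_cam"])
    return f,m["cx"],m["cy"],W
def cast(c,uv,z):
    f,cx,cy,W=c; uv=np.atleast_2d(np.array(uv,float))
    d=np.c_[(uv[:,0]-cx)/f,-(uv[:,1]-cy)/f,-np.ones(len(uv))]@W[:3,:3].T
    o=W[:3,3]; return o+d*((z-o[2])/d[:,2])[:,None]
def proj(c,P):
    f,cx,cy,W=c; p=(np.atleast_2d(P)-W[:3,3])@W[:3,:3]
    return np.c_[cx+f*p[:,0]/-p[:,2],cy-f*p[:,1]/-p[:,2]]
E
python3 - <<'E'
from h import *
im=cv2.imread("pics/top0.png")
cv2.imwrite("pics/topz.png",cv2.resize(im[130:260,195:465],None,fx=2.96,fy=2.96,interpolation=cv2.INTER_CUBIC))
c=cam("top")
for n,uv,z in [("foot",(232,222),.01),("grip",(217,232),.19),("mat",(378,227),.003),("stand",(322,162),.102),("rack",(432,190),.0),("can",(253,120),.11),("reg",(210,158),.058),("tray",(344,110),.045),("turq",(165,302),.19)]: print(n,cast(c,uv,z).round(3))
E
```

```text
foot [[0.482 0.232 0.01 ]]
grip [[0.455 0.226 0.19 ]]
mat [[ 0.479 -0.146  0.003]]
stand [[0.628 0.003 0.102]]
rack [[ 0.579 -0.286  0.   ]]
can [[0.724 0.171 0.11 ]]
reg [[0.639 0.283 0.058]]
tray [[ 0.773 -0.049  0.045]]
turq [[0.303 0.33  0.19 ]]
```

View pics/topz.png

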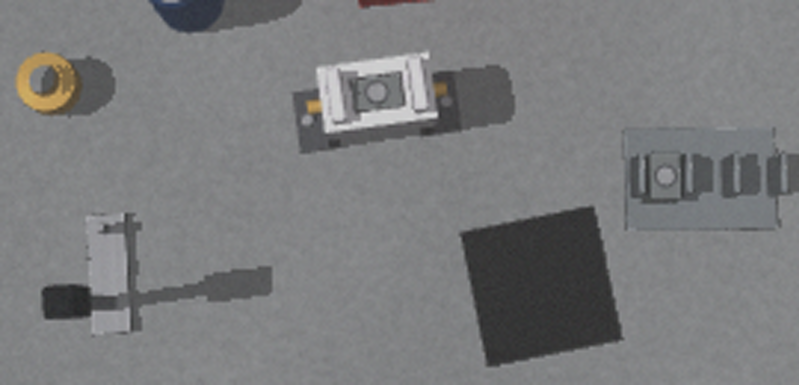

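The zoomed view shows the foot corners at (87,214) to (130,331), the mat corners (461,233), (594,207), (622,340) and (487,366), and the rack outline (623,129) to (780,229). The stand's cartridge mesh is at (378,92) and the spare's is at (665,175).

```bash
cat >> h.py <<'E'
def z2(p): return (np.array(p,float)+.5)/2.96-.5+[195,130]
def yaw(a,b): d=b-a; return np.degrees(np.arctan2(d[1],d[0]))
E
python3 - <<'E'
from h import *
c=cam("top")
def q(n,p,z):
    P=cast(c,z2(p),z); print(n,P[:,:2].round(4).tolist(),"mean",P[:,:2].mean(0).round(4)); return P
F=q("foot tl,tr,br,bl",[(87,214),(128,213),(131,331),(92,335)],.01)
print(yaw(F[3],F[0]),yaw(F[2],F[1]))
q("grip top",[(43,287),(43,317)],.19); q("pin",[(106,229)],.038)
S=q("block front l,r; ",[(324,134),(437,124)],.102);print(yaw(S[1],S[0])-90)
S=q("ear top outer bl,br",[(317,67),(428,53)],.122);print(yaw(S[1],S[0])-90)
q("cart",[(377.5,92.5)],.102)
M=q("mat",[(461,233),(594,207),(622,340),(487,366)],.003);print(yaw(M[1],M[0])-90,yaw(M[3],M[0]))
K=q("rack",[(623,129),(775,127),(780,229),(627,230)],.006);print(yaw(K[1],K[0])-90,yaw(K[3],K[0]))
q("spare",[(665,175.5)],.046)
# scene
s=state();x=rot(s["tool_rot"]).as_matrix();print(x.round(3))
E
```

```text
foot tl,tr,br,bl [[0.5333, 0.2545], [0.5351, 0.2187], [0.4323, 0.2119], [0.4279, 0.2457]] mean [0.4821 0.2327]
4.794594421892381 3.7498774344245653
grip top [[0.4659, 0.243], [0.4441, 0.242]] mean [0.455  0.2425]
pin [[0.5188, 0.2313]] mean [0.5188 0.2313]
block front l,r;  [[0.5961, 0.0449], [0.6066, -0.046]] mean [ 6.013e-01 -5.000e-04]
6.54682236062429
ear top outer bl,br [[0.6467, 0.0511], [0.6602, -0.0367]] mean [0.6535 0.0072]
8.714838011496028
cart [[0.631, 0.0027]] mean [0.631  0.0027]
mat [[0.5254, -0.0736], [0.5513, -0.1901], [0.4354, -0.2161], [0.4098, -0.0986]] mean [ 0.4805 -0.1446]
12.537511024782475 12.224633036192078
rack [[0.6208, -0.2143], [0.6259, -0.3482], [0.5359, -0.3528], [0.5316, -0.2188]] mean [ 0.5785 -0.2835]
2.208995779755327 2.8805426652424533
spare [[0.5759, -0.2427]] mean [ 0.5759 -0.2427]
[[ 0.972  0.235 -0.   ]
 [ 0.235 -0.972  0.002]
 [ 0.    -0.002 -1.   ]]
```

Request:
{"fn": "arm_command", "kwargs": {
  "plan": [
    {"grip":-1,"travel":[0.73,-0.69,0],"rotation":[0,0,0]},
    {"grip":-1,"travel":[0.73,-0.69,0],"rotation":[0,0,0]},
    {"grip":-1,"travel":[0.73,-0.69,0],"rotation":[0,0,0]},
    {"grip":-1,"travel":[0.73,-0.69,0],"rotation":[0,0,0]},
    {"grip":-1,"travel":[0.73,-0.69,0],"rotation":[0,0,0]},
    {"grip":-1,"travel":[0.73,-0.69,0],"rotation":[0,0,0]},
    {"grip":-1,"travel":[0.73,-0.69,0],"rotation":[0,0,0]},
    {"grip":-1,"travel":[0.73,-0.69,0],"rotation":[0,0,0]},
    {"grip":-1,"travel":[0.73,-0.69,0],"rotation":[0,0,0]},
    {"grip":-1,"travel":[0.73,-0.69,0],"rotation":[0,0,0]},
    {"grip":-1,"travel":[0.73,-0.69,0],"rotation":[0,0,0]},
    {"grip":-1,"travel":[0.73,-0.69,0],"rotation":[0,0,0]}
  ]
}}

```text
t: 1.15
eef_pos: [0.4217, -0.2501, 0.2562]
tool_rot: [0.0, 0.993, 0.118, 0.0]
force: [0.2, -0.7, -0.2]
finger_gap: 0.0854
finger_force: 0.0
```

Request:
{"fn": "arm_command", "kwargs": {
  "plan": [
    {"grip":-1,"travel":[0.3,-0.95,0],"rotation":[0,0,0]},
    {"grip":-1,"travel":[0.3,-0.95,0],"rotation":[0,0,0]},
    {"grip":-1,"travel":[0.3,-0.95,0],"rotation":[0,0,0]},
    {"grip":-1,"travel":[0.3,-0.95,0],"rotation":[0,0,0]},
    {"grip":-1,"travel":[0.3,-0.95,0],"rotation":[0,0,0]},
    {"grip":-1,"travel":[0.3,-0.95,0],"rotation":[0,0,0]},
    {"grip":-1,"travel":[0.3,-0.95,0],"rotation":[0,0,0]},
    {"grip":-1,"travel":[0.3,-0.95,0],"rotation":[0,0,0]},
    {"grip":-1,"travel":[0.3,-0.95,0],"rotation":[0,0,0]},
    {"grip":-1,"travel":[0.3,-0.95,0],"rotation":[0,0,0]},
    {"grip":-1,"travel":[0.3,-0.95,0],"rotation":[0,0,0]},
    {"grip":-1,"travel":[0.3,-0.95,0],"rotation":[0,0,0]}
  ]
}}

```text
t: 2.15
eef_pos: [0.4537, 0.2271, 0.2562]
tool_rot: [0.0, 0.993, 0.118, 0.0]
force: [1.0, 0.5, -0.7]
finger_gap: 0.0855
finger_force: 0.0
```

Request:
{"fn": "arm_command", "kwargs": {
  "plan": [
    {"grip":-1,"travel":[0,0,0],"rotation":[0,0,-0.15]},
    {"grip":-1,"travel":[0,0,0],"rotation":[0,0,-0.15]},
    {"grip":-1,"travel":[0,0,0],"rotation":[0,0,-0.15]},
    {"grip":-1,"travel":[0,0,0],"rotation":[0,0,-0.15]},
    {"grip":-1,"travel":[0,0,0],"rotation":[0,0,-0.15]},
    {"grip":-1,"travel":[0,0,0],"rotation":[0,0,-0.15]},
    {"grip":-1,"travel":[0,0,0],"rotation":[0,0,-0.15]},
    {"grip":-1,"travel":[0,0,0],"rotation":[0,0,-0.15]},
    {"grip":-1,"travel":[0,0,0],"rotation":[0,0,-0.15]},
    {"grip":-1,"travel":[0,0,0],"rotation":[0,0,-0.15]},
    {"grip":-1,"travel":[0,0,0],"rotation":[0,0,-0.15]},
    {"grip":-1,"travel":[0,0,0],"rotation":[0,0,-0.15]}
  ]
}}

```text
t: 3.15
eef_pos: [0.454, 0.2249, 0.2559]
tool_rot: [-0.0, 0.676, 0.737, -0.0]
force: [-0.0, 0.3, 0.2]
finger_gap: 0.0855
finger_force: 0.0
```

```bash
python3 - <<'E'
from h import *
s=state();im=get_image("wrist");cv2.imwrite("pics/w1.png",im[:,:,::-1])
x=rot(s["tool_rot"]).as_matrix();print(s["t"],s["eef_pos"],np.degrees(np.arctan2(x[1,0],x[0,0])))
c=cam("wrist",s);print(proj(c,[[.4555,.2305,.19],[.5188,.2355,.038]]))
E
```

```text
3.15 [0.4539965  0.22494997 0.25592286] 94.90420643145079
[[324.65054771 222.73591305]
 [381.55385816 171.6081933 ]]
```

View pics/w1.png

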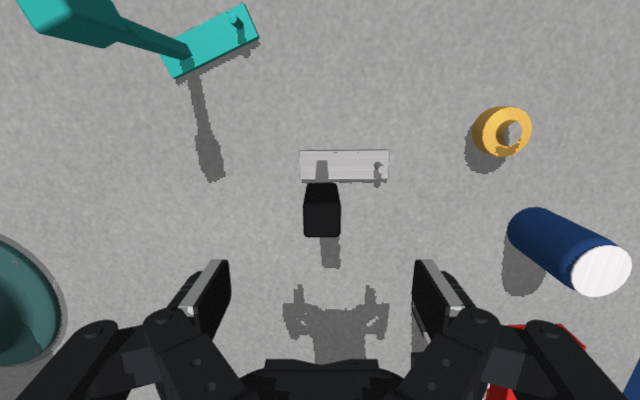

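The wrist view shows the grip's top at columns 303–341, with its lower edge at row 237, between the fingers. The foot at (300–389, 150–183) is parallel to the image's columns.

```bash
python3 - <<'E'
from h import *
s=state();c=cam("wrist",s);M=rot(s["tool_rot"]).as_matrix()
print("edge",cast(c,[(303,237),(341,237),(303.5,205),(341,205)],.19).round(4))
F=cast(c,[(300,150.5),(389,151),(388.5,179.5),(301,179.5)],.01);print(F.round(4),yaw(F[0],F[1]),yaw(F[3],F[2]),F.mean(0))
print("pin",cast(c,[(377.5,165)],.038))
E
```

```text
edge [[0.4427 0.2195 0.19  ]
 [0.4668 0.2218 0.19  ]
 [0.4414 0.241  0.19  ]
 [0.4644 0.2431 0.19  ]]
[[0.4274 0.2461 0.01  ]
 [0.5297 0.255  0.01  ]
 [0.5344 0.2216 0.01  ]
 [0.431  0.212  0.01  ]] 4.968258645680046 5.289071645643195 [0.48061598 0.23368042 0.01      ]
pin [[0.51330387 0.24262802 0.038     ]]
```

Request:
{"fn": "arm_command", "kwargs": {
  "plan": [
    {"grip":-1,"travel":[0.18,0,0.4],"rotation":[0,0,0]},
    {"grip":-1,"travel":[0,0,0.5],"rotation":[0,0,0]},
    {"grip":-1,"travel":[0,0,0.5],"rotation":[0,0,0]},
    {"grip":-1,"travel":[0,0,0.4],"rotation":[0,0,0]},
    {"grip":-1,"travel":[0,0,0.3],"rotation":[0,0,0]},
    {"grip":1,"travel":[0,0,0],"rotation":[0,0,0]},
    {"grip":1,"travel":[0,0,0],"rotation":[0,0,0]},
    {"grip":1,"travel":[0,0,0],"rotation":[0,0,0]},
    {"grip":1,"travel":[0,0,0],"rotation":[0,0,0]},
    {"grip":1,"travel":[0,0,0],"rotation":[0,0,0]},
    {"grip":1,"travel":[0,0,0],"rotation":[0,0,0]},
    {"grip":1,"travel":[0,0,0],"rotation":[0,0,0]}
  ],
  "force": 80
}}

```text
t: 4.2
eef_pos: [0.4543, 0.2327, 0.1736]
tool_rot: [0.0, 0.678, 0.735, 0.001]
force: [-2.2, -0.2, 4.4]
finger_gap: 0.0234
finger_force: 78.6
```

Request:
{"fn": "arm_command", "kwargs": {
  "plan": [
    {"grip":1,"travel":[0,0,-0.12],"rotation":[0,0,0]},
    {"grip":1,"travel":[0,0,-0.12],"rotation":[0,0,0]},
    {"grip":1,"travel":[-0.4,0.02,0],"rotation":[0,0,0]},
    {"grip":1,"travel":[-0.7,0.04,0],"rotation":[0,0,0]},
    {"grip":1,"travel":[-0.8,0.04,0],"rotation":[0,0,0]},
    {"grip":1,"travel":[-0.8,0.04,0],"rotation":[0,0,0]},
    {"grip":1,"travel":[-0.8,0.04,0],"rotation":[0,0,0]},
    {"grip":1,"travel":[-0.8,0.04,0],"rotation":[0,0,0]},
    {"grip":1,"travel":[-0.8,0.04,0],"rotation":[0,0,0]},
    {"grip":1,"travel":[-0.7,0.04,0],"rotation":[0,0,0]},
    {"grip":1,"travel":[-0.45,0.02,0],"rotation":[0,0,-0.06]},
    {"grip":1,"travel":[0,0,0],"rotation":[0,0,0]}
  ]
}}

```text
t: 5.2
eef_pos: [0.4865, -0.0193, 0.1818]
tool_rot: [0.001, 0.661, 0.75, -0.001]
force: [0.5, -1.1, -2.3]
finger_gap: 0.0231
finger_force: 78.5
```

```bash
python3 - <<'E'
from h import *
s=state();im=get_image("wrist");cv2.imwrite("pics/w2.png",im[:,:,::-1])
x=rot(s["tool_rot"]).as_matrix();print(s["t"],s["eef_pos"],np.degrees(np.arctan2(x[1,0],x[0,0])),s["finger_force"])
E
```

```text
5.2 [ 0.48647358 -0.01929704  0.18181442] 97.17488508364538 78.48898530006409
```

View pics/w2.png

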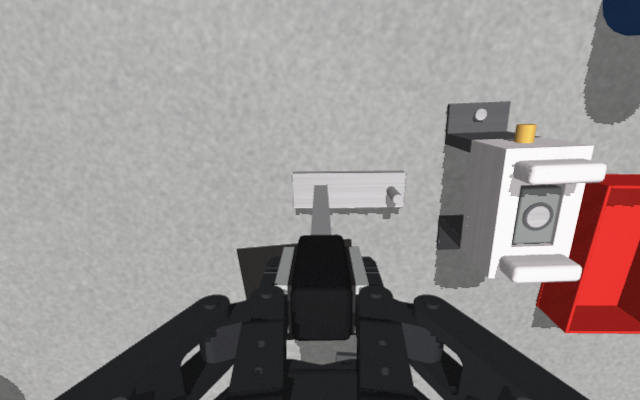

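The view shows the ejector held with its pin top at about (397,199). The cartridge mesh centre is at (538,217), and the block's front top edge runs from (507,148) to (492,277).

```bash
python3 - <<'E'
from h import *
s=state();c=cam("wrist",s)
E=cast(c,[(507,148),(492,277),(592,147),(572,281)],.102);print(E.round(4),yaw(E[1],E[0])-90)
print("mesh",cast(c,(538.5,217),.102).round(4))
C=cast(c,[(519,187),(561,186.5),(556,242.5),(514,245)],.102);print(C.round(4),C.mean(0))
print("pin",cast(c,(397.5,199),.038+.0085).round(4))
F=cast(c,[(292,172),(405,172),(403,205),(293,207)],.0185);print(F.round(4),yaw(F[0],F[1]),yaw(F[3],F[2]),F.mean(0))
a=np.radians(97.17-90);t=s["eef_pos"][:2]+.065*np.array([np.cos(a),np.sin(a)]);print("pin by tcp",t,proj(c,[[t[0],t[1],.0465]]))
E
```

```text
[[ 0.595   0.0465  0.102 ]
 [ 0.6123 -0.0438  0.102 ]
 [ 0.6475  0.0538  0.102 ]
 [ 0.6701 -0.0398  0.102 ]] 10.806038308453338
mesh [[0.6299 0.0045 0.102 ]]
[[ 0.6104  0.023   0.102 ]
 [ 0.6374  0.0268  0.102 ]
 [ 0.6481 -0.012   0.102 ]
 [ 0.62   -0.0175  0.102 ]] [0.62899279 0.00507287 0.102     ]
pin [[ 0.5499 -0.0102  0.0465]]
[[ 0.4576 -0.0047  0.0185]
 [ 0.5597  0.0082  0.0185]
 [ 0.5643 -0.0231  0.0185]
 [ 0.4618 -0.038   0.0185]] 7.17149514127843 8.270507727823555 [ 0.51084895 -0.01441704  0.0185    ]
pin by tcp [ 0.55068438 -0.00954178] [[398.6199551  198.35483495]]
```

Request:
{"fn": "arm_command", "kwargs": {
  "plan": [
    {"grip":1,"travel":[0,0,0],"rotation":[0,0,-0.067]},
    {"grip":1,"travel":[-0.05,0.25,0],"rotation":[0,0,0]},
    {"grip":1,"travel":[0,0.35,0],"rotation":[0,0,0]},
    {"grip":1,"travel":[0,0.35,0],"rotation":[0,0,0]},
    {"grip":1,"travel":[0,0.35,0],"rotation":[0,0,0]},
    {"grip":1,"travel":[0,0.35,0],"rotation":[0,0,0]},
    {"grip":1,"travel":[0,0.25,0],"rotation":[0,0,0]},
    {"grip":1,"travel":[0,0.11,0],"rotation":[0,0,0]},
    {"grip":1,"travel":[0,0,0],"rotation":[0,0,0]}
  ]
}}

```text
t: 6.0
eef_pos: [0.5668, -0.0028, 0.1817]
tool_rot: [-0.0, 0.641, 0.768, 0.0]
force: [-0.5, 0.1, -3.1]
finger_gap: 0.0231
finger_force: 78.9
```

```bash
python3 - <<'E'
from h import *
s=state();im=get_image("wrist");cv2.imwrite("pics/w3.png",im[:,:,::-1])
x=rot(s["tool_rot"]).as_matrix();print(s["t"],s["eef_pos"],np.degrees(np.arctan2(x[1,0],x[0,0])),s["finger_force"],s["force"])
E
```

```text
6.0 [ 0.56682507 -0.0028284   0.18171772] 100.30548405003357 78.87316703796387 [-0.47045835  0.09511987 -3.14199368]
```

View pics/w3.png

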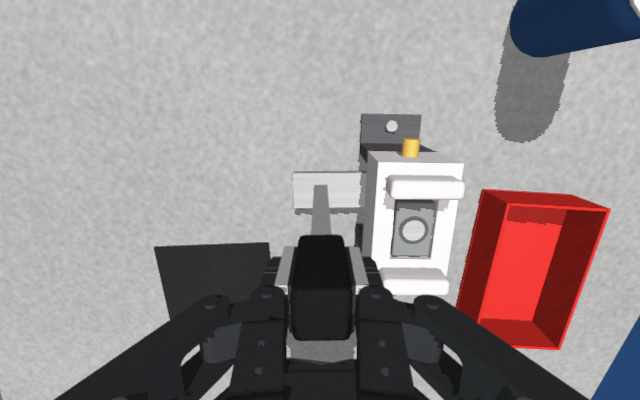

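The mesh is now at (413,230). The foot has entered between the legs. I'll check the alignment.

```bash
python3 - <<'E'
from h import *
s=state();c=cam("wrist",s);M=rot(s["tool_rot"]).as_matrix()
print(s["eef_pos"])
m=cast(c,(413.5,230),.102)[0]
C=cast(c,[(394,201),(436,201),(432,257),(391,257)],.102);print(m.round(4),C.mean(0).round(4),yaw(C[0],C[1]),yaw(C[3],C[2]),yaw(C[3],C[0])-90,yaw(C[2],C[1])-90)
p=s["eef_pos"]+M@[0,.065,0];print("pin",p)
d=C.mean(0)-p;print("tool units",(M.T@d/.04).round(3), (M.T@(m-p)/.04).round(3))
E
```

```text
[ 0.56589486 -0.00307372  0.18156499]
[0.6282 0.003  0.102 ] [0.628  0.0031 0.102 ] 10.401329497600242 10.404696812902413 11.51659180057402 12.87170043741888
pin [0.62984695 0.00855065 0.18149981]
tool units [-0.125 -0.068  1.988] [-0.129 -0.062  1.988]
```

Request:
{"fn": "arm_command", "kwargs": {
  "plan": [
    {"grip":1,"travel":[-0.12,-0.03,0],"rotation":[0,0,0]},
    {"grip":1,"travel":[0,0,0],"rotation":[0,0,0]},
    {"grip":1,"travel":[0,0,-0.1],"rotation":[0,0,0]},
    {"grip":1,"travel":[0,0,-0.1],"rotation":[0,0,0]},
    {"grip":1,"travel":[0,0,-0.1],"rotation":[0,0,0]},
    {"grip":1,"travel":[0,0,-0.08],"rotation":[0,0,0]},
    {"grip":1,"travel":[0,0,0],"rotation":[0,0,0]}
  ],
  "force": 120
}}

```text
t: 6.63
eef_pos: [0.5659, -0.0086, 0.1982]
tool_rot: [0.001, 0.641, 0.768, 0.0]
force: [0.4, 0.1, -2.0]
finger_gap: 0.0229
finger_force: 118.4
```

Request:
{"fn": "arm_command", "kwargs": {
  "plan": [
    {"grip":1,"travel":[0,0,-0.06],"rotation":[0,0,0]},
    {"grip":1,"travel":[0,0,-0.06],"rotation":[0,0,0]},
    {"grip":1,"travel":[0,0,-0.06],"rotation":[0,0,0]},
    {"grip":1,"travel":[0,0,0],"rotation":[0,0,0]}
  ]
}}

```text
t: 6.97
eef_pos: [0.5654, -0.0084, 0.2042]
tool_rot: [-0.0, 0.641, 0.768, -0.0]
force: [1.1, 0.2, -5.6]
finger_gap: 0.0227
finger_force: 117.7
```

Request:
{"fn": "arm_command", "kwargs": {
  "plan": [
    {"grip":1,"travel":[0,0,-0.06],"rotation":[0,0,0]},
    {"grip":1,"travel":[0,0,-0.06],"rotation":[0,0,0]},
    {"grip":1,"travel":[0,0,-0.06],"rotation":[0,0,0]},
    {"grip":1,"travel":[0,0,-0.06],"rotation":[0,0,0]},
    {"grip":1,"travel":[0,0,0],"rotation":[0,0,0]}
  ]
}}

```text
t: 7.38
eef_pos: [0.5657, -0.0085, 0.2146]
tool_rot: [0.0, 0.641, 0.768, 0.0]
force: [-0.6, -0.4, -5.9]
finger_gap: 0.0228
finger_force: 117.8
```

Request:
{"fn": "arm_command", "kwargs": {
  "plan": [
    {"grip":1,"travel":[0,0,-0.05],"rotation":[0,0,0]},
    {"grip":1,"travel":[0,0,-0.03],"rotation":[0,0,0]},
    {"grip":1,"travel":[0,0,0],"rotation":[0,0,0]},
    {"grip":1,"travel":[0,0,0],"rotation":[0,0,0]}
  ]
}}

```text
t: 7.72
eef_pos: [0.5656, -0.0085, 0.2174]
tool_rot: [0.0, 0.641, 0.768, 0.0]
force: [0.8, 0.5, -5.8]
finger_gap: 0.023
finger_force: 117.8
```

Request:
{"fn": "arm_command", "kwargs": {
  "plan": [
    {"grip":1,"travel":[0,0,-0.03],"rotation":[0,0,0]},
    {"grip":1,"travel":[0,0,-0.02],"rotation":[0,0,0]},
    {"grip":1,"travel":[0,0,0],"rotation":[0,0,0]}
  ]
}}

```text
t: 7.97
eef_pos: [0.5653, -0.0085, 0.2179]
tool_rot: [-0.0, 0.641, 0.768, -0.0]
force: [3.2, -0.9, -15.2]
finger_gap: 0.0226
finger_force: 118.6
```

```bash
python3 - <<'E'
from h import *
s=state();im=get_image("wrist");cv2.imwrite("pics/w4.png",im[:,:,::-1]); print(s["force"],s["eef_pos"])
E
```

```text
[  3.22900767  -0.9488716  -15.23927219] [ 0.56534134 -0.00847294  0.21785547]
```

View pics/w4.png

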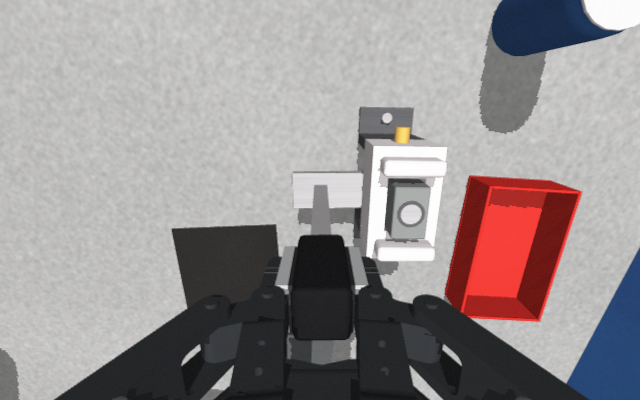

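The cartridge now stands proud, with its mesh at (411,214), and the foot presses the block at about 15 N. Next I lower the ejector, back it out and set it down at the side.

Request:
{"fn": "arm_command", "kwargs": {
  "plan": [
    {"grip":1,"travel":[0,0,0.1],"rotation":[0,0,0]},
    {"grip":1,"travel":[0,0,0.2],"rotation":[0,0,0]},
    {"grip":1,"travel":[0,0,0.25],"rotation":[0,0,0]},
    {"grip":1,"travel":[0,0,0.25],"rotation":[0,0,0]},
    {"grip":1,"travel":[0,0,0.13],"rotation":[0,0,0]},
    {"grip":1,"travel":[0,0,0],"rotation":[0,0,0]},
    {"grip":1,"travel":[0,-0.3,0],"rotation":[0,0,0]},
    {"grip":1,"travel":[0,-0.5,0],"rotation":[0,0,0]},
    {"grip":1,"travel":[0,-0.6,0],"rotation":[0,0,0]},
    {"grip":1,"travel":[0,-0.7,0],"rotation":[0,0,0]},
    {"grip":1,"travel":[0,-0.6,0],"rotation":[0,0,0]},
    {"grip":1,"travel":[0,-0.3,0],"rotation":[0,0,0]}
  ]
}}

```text
t: 9.02
eef_pos: [0.444, -0.0302, 0.1816]
tool_rot: [-0.001, 0.641, 0.768, -0.001]
force: [0.0, -0.9, -3.0]
finger_gap: 0.0226
finger_force: 120.1
```

Request:
{"fn": "arm_command", "kwargs": {
  "plan": [
    {"grip":1,"travel":[0.4,0,0],"rotation":[0,0,0]},
    {"grip":1,"travel":[0.7,0,0],"rotation":[0,0,0]},
    {"grip":1,"travel":[0.8,0,0],"rotation":[0,0,0]},
    {"grip":1,"travel":[0.8,0,0],"rotation":[0,0,0]},
    {"grip":1,"travel":[0.7,0,0],"rotation":[0,0,0]},
    {"grip":1,"travel":[0.4,0,0],"rotation":[0,0,0]},
    {"grip":1,"travel":[0,0,0],"rotation":[0,0,0]},
    {"grip":1,"travel":[0,0,0.08],"rotation":[0,0,0]},
    {"grip":1,"travel":[0,0,0.08],"rotation":[0,0,0]},
    {"grip":1,"travel":[0,0,0],"rotation":[0,0,0]},
    {"grip":1,"travel":[0,0,0],"rotation":[0,0,0]}
  ]
}}

```text
t: 9.93
eef_pos: [0.4202, 0.1187, 0.1751]
tool_rot: [-0.0, 0.641, 0.767, -0.0]
force: [0.7, 0.2, -2.7]
finger_gap: 0.0227
finger_force: 120.0
```

Request:
{"fn": "arm_command", "kwargs": {
  "plan": [
    {"grip":1,"travel":[0,0,0.02],"rotation":[0,0,0]},
    {"grip":1,"travel":[0,0,0.02],"rotation":[0,0,0]},
    {"grip":1,"travel":[0,0,0],"rotation":[0,0,0]},
    {"grip":1,"travel":[0,0,0],"rotation":[0,0,0]}
  ]
}}

```text
t: 10.27
eef_pos: [0.4204, 0.1194, 0.1739]
tool_rot: [0.0, 0.641, 0.767, 0.0]
force: [-0.5, 0.2, -2.5]
finger_gap: 0.0227
finger_force: 120.0
```

Request:
{"fn": "arm_command", "kwargs": {
  "plan": [
    {"grip":1,"travel":[0,0,0.02],"rotation":[0,0,0]},
    {"grip":1,"travel":[0,0,0.02],"rotation":[0,0,0]},
    {"grip":1,"travel":[0,0,0],"rotation":[0,0,0]},
    {"grip":1,"travel":[0,0,0],"rotation":[0,0,0]}
  ]
}}

```text
t: 10.6
eef_pos: [0.4205, 0.1195, 0.1738]
tool_rot: [0.0, 0.641, 0.768, -0.0]
force: [-5.0, -1.2, 7.2]
finger_gap: 0.0226
finger_force: 121.3
```

Request:
{"fn": "arm_command", "kwargs": {
  "plan": [
    {"grip":-1,"travel":[0,0,0],"rotation":[0,0,0]},
    {"grip":-1,"travel":[0,0,0],"rotation":[0,0,0]},
    {"grip":-1,"travel":[0,0,0],"rotation":[0,0,0]},
    {"grip":-1,"travel":[0,0,0],"rotation":[0,0,0]},
    {"grip":-1,"travel":[0,0,-0.2],"rotation":[0,0,0]},
    {"grip":-1,"travel":[0,0,-0.5],"rotation":[0,0,0]},
    {"grip":-1,"travel":[0,0,-0.8],"rotation":[0,0,0]},
    {"grip":-1,"travel":[0,0,-0.8],"rotation":[0,0,0]},
    {"grip":-1,"travel":[0,0,-0.3],"rotation":[0,0,0]}
  ]
}}

```text
t: 11.35
eef_pos: [0.4225, 0.1202, 0.2816]
tool_rot: [0.002, 0.641, 0.768, 0.003]
force: [1.0, 0.7, 1.0]
finger_gap: 0.0851
finger_force: 0.0
```

```bash
python3 - <<'E'
import station
print([n for n in dir(station) if not n.startswith("_")], getattr(station,"tip_extent",None))
from h import *
s=state();im=get_image("wrist");cv2.imwrite("pics/w5.png",im[:,:,::-1]);im=get_image("top");cv2.imwrite("pics/t5.png",im[:,:,::-1]);
M=rot(s["tool_rot"]).as_matrix();print(s["t"],s["eef_pos"],s["finger_gap"])
d=np.array([.6295,.0035,.20])-s["eef_pos"];print("units",M.T@d/.04)
E
```

```text
['MotionError', 'camera_model', 'close_job', 'get_image', 'state', 'tip_extent'] 0.025
11.35 [0.42250346 0.12015696 0.28161996] 0.08505446058526277
units [-3.79432725  4.55570692  2.07304371]
```

Request:
{"fn": "arm_command", "kwargs": {
  "plan": [
    {"grip":-1,"travel":[-0.3,0.36,0],"rotation":[0,0,0]},
    {"grip":-1,"travel":[-0.55,0.65,0],"rotation":[0,0,0]},
    {"grip":-1,"travel":[-0.55,0.65,0.3],"rotation":[0,0,0]},
    {"grip":-1,"travel":[-0.55,0.65,0.4],"rotation":[0,0,0]},
    {"grip":-1,"travel":[-0.55,0.65,0.4],"rotation":[0,0,0]},
    {"grip":-1,"travel":[-0.55,0.65,0.4],"rotation":[0,0,0]},
    {"grip":-1,"travel":[-0.45,0.6,0.3],"rotation":[0,0,0]},
    {"grip":-1,"travel":[-0.3,0.35,0.27],"rotation":[0,0,0]},
    {"grip":-1,"travel":[0,0,0],"rotation":[0,0,0]}
  ]
}}

```text
t: 12.2
eef_pos: [0.6268, 0.0006, 0.1877]
tool_rot: [-0.002, 0.642, 0.767, -0.002]
force: [-1.1, -0.1, -0.4]
finger_gap: 0.0855
finger_force: 0.0
```

```bash
python3 - <<'E'
from h import *
s=state();im=get_image("wrist");cv2.imwrite("pics/w6.png",im[:,:,::-1])
M=rot(s["tool_rot"]).as_matrix();print(s["t"],s["eef_pos"])
E
```

```text
12.2 [6.26840491e-01 5.88131453e-04 1.87702254e-01]
```

View pics/w6.png

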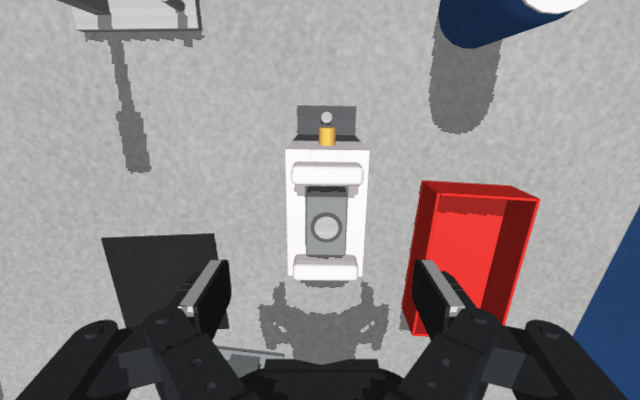

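The view shows the cartridge raised, top at columns 306–347, mesh at (326,228), sides vertical in the image. That means the tool yaw matches.

```bash
python3 - <<'E'
from h import *
s=state();c=cam("wrist",s);M=rot(s["tool_rot"]).as_matrix()
print(s["eef_pos"])
for uv in [(326.5,228),(326.5,226)]:
    m=cast(c,uv,.122)[0];print(m,"units",M.T@(m+[0,0,.0075]-s["eef_pos"])/.04)
C=cast(c,[(306,193),(348,193),(306,256),(347,256)],.122);print(C.round(4),C.mean(0),yaw(C[2],C[0])-90)
E
```

```text
[0.62565971 0.00170088 0.18906317]
[0.62811768 0.00368047 0.122     ] units [0.03561828 0.07931121 1.48863139]
[0.62786713 0.00502215 0.122     ] units [0.06973917 0.0790782  1.48868394]
[[ 0.6115  0.0241  0.122 ]
 [ 0.6368  0.0288  0.122 ]
 [ 0.6186 -0.0181  0.122 ]
 [ 0.6449 -0.0133  0.122 ]] [0.62795316 0.00536404 0.122     ] 9.44419289254489
```

Request:
{"fn": "arm_command", "kwargs": {
  "plan": [
    {"grip":-1,"travel":[0.04,0.07,0.1],"rotation":[0,0,0]},
    {"grip":-1,"travel":[0,0,0.3],"rotation":[0,0,0]},
    {"grip":-1,"travel":[0,0,0.4],"rotation":[0,0,0]},
    {"grip":-1,"travel":[0,0,0.35],"rotation":[0,0,0]},
    {"grip":-1,"travel":[0,0,0.2],"rotation":[0,0,0]},
    {"grip":-1,"travel":[0,0,0],"rotation":[0,0,0]},
    {"grip":-1,"travel":[0,0,0],"rotation":[0,0,0]}
  ]
}}

```text
t: 12.83
eef_pos: [0.6285, 0.0051, 0.1388]
tool_rot: [-0.001, 0.641, 0.768, -0.0]
force: [0.6, -0.4, 0.3]
finger_gap: 0.0855
finger_force: 0.0
```

Request:
{"fn": "arm_command", "kwargs": {
  "plan": [
    {"grip":-1,"travel":[0,0,0.13],"rotation":[0,0,0]},
    {"grip":-1,"travel":[0,0,0.1],"rotation":[0,0,0]},
    {"grip":1,"travel":[0,0,0],"rotation":[0,0,0]},
    {"grip":1,"travel":[0,0,0],"rotation":[0,0,0]},
    {"grip":1,"travel":[0,0,0],"rotation":[0,0,0]},
    {"grip":1,"travel":[0,0,0],"rotation":[0,0,0]},
    {"grip":1,"travel":[0,0,0],"rotation":[0,0,0]},
    {"grip":1,"travel":[0,0,0],"rotation":[0,0,0]},
    {"grip":1,"travel":[0,0,0],"rotation":[0,0,0]}
  ],
  "force": 60
}}

```text
t: 13.58
eef_pos: [0.6295, 0.0046, 0.1306]
tool_rot: [0.0, 0.641, 0.768, 0.0]
force: [-1.0, 0.5, 1.2]
finger_gap: 0.0246
finger_force: 61.4
```

Request:
{"fn": "arm_command", "kwargs": {
  "plan": [
    {"grip":1,"travel":[0,0,-0.08],"rotation":[0,0,0]},
    {"grip":1,"travel":[0,0,-0.12],"rotation":[0,0,0]},
    {"grip":1,"travel":[0,0,-0.15],"rotation":[0,0,0]},
    {"grip":1,"travel":[0,0,-0.15],"rotation":[0,0,0]},
    {"grip":1,"travel":[0,0,-0.2],"rotation":[0,0,0]},
    {"grip":1,"travel":[0,0,-0.3],"rotation":[0,0,0]},
    {"grip":1,"travel":[0,0,-0.4],"rotation":[0,0,0]},
    {"grip":1,"travel":[0,0,-0.4],"rotation":[0,0,0]},
    {"grip":1,"travel":[0,0,-0.2],"rotation":[0,0,0]},
    {"grip":1,"travel":[0,0,0],"rotation":[0,0,0]}
  ]
}}

```text
t: 14.42
eef_pos: [0.6316, 0.0047, 0.2146]
tool_rot: [0.003, 0.641, 0.768, 0.002]
force: [0.1, 0.1, -0.4]
finger_gap: 0.025
finger_force: 61.2
```

```bash
python3 - <<'E'
from h import *
s=state();M=rot(s["tool_rot"]).as_matrix();print(s["t"],s["eef_pos"],s["finger_force"],s["finger_gap"],s["force"])
print("mat units",M.T@(np.array([.4805,-.1446,s["eef_pos"][2]])-s["eef_pos"])/.04)
im=get_image("wrist");cv2.imwrite("pics/w7.png",im[:,:,::-1])
E
```

```text
14.4167 [0.63158541 0.00465397 0.21462597] 61.204994916915894 0.025019392806125564 [ 0.0650816   0.06398954 -0.3602653 ]
mat units [-2.9970346  -4.3825646  -0.02509534]
```

View pics/w7.png

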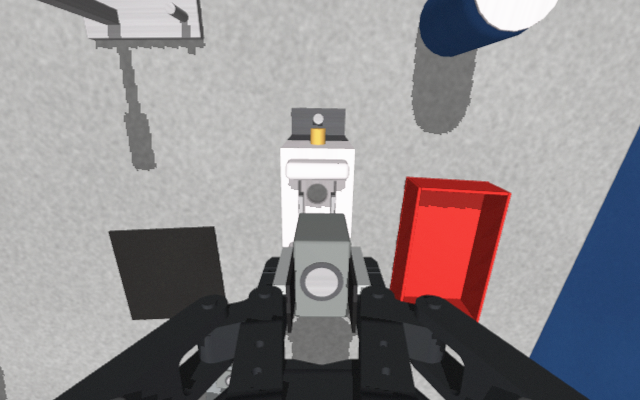

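The cartridge hangs cleanly between the pads, mesh at (322,281), and the socket is empty. I'm going to the mat.

Request:
{"fn": "arm_command", "kwargs": {
  "plan": [
    {"grip":1,"travel":[-0.25,-0.38,0],"rotation":[0,0,0]},
    {"grip":1,"travel":[-0.45,-0.65,0],"rotation":[0,0,0]},
    {"grip":1,"travel":[-0.45,-0.65,0],"rotation":[0,0,0]},
    {"grip":1,"travel":[-0.45,-0.65,0],"rotation":[0,0,0]},
    {"grip":1,"travel":[-0.45,-0.65,0.2],"rotation":[0,0,0]},
    {"grip":1,"travel":[-0.45,-0.65,0.5],"rotation":[0,0,0]},
    {"grip":1,"travel":[-0.3,-0.45,0.6],"rotation":[0,0,0]},
    {"grip":1,"travel":[-0.2,-0.3,0.6],"rotation":[0,0,0]},
    {"grip":1,"travel":[0,0,0.6],"rotation":[0,0,0]},
    {"grip":1,"travel":[0,0,0.6],"rotation":[0,0,0]},
    {"grip":1,"travel":[0,0,0.4],"rotation":[0,0,0]},
    {"grip":1,"travel":[0,0,0],"rotation":[0,0,0]}
  ]
}}

```text
t: 15.47
eef_pos: [0.4741, -0.1433, 0.0656]
tool_rot: [-0.004, 0.641, 0.767, -0.002]
force: [-0.8, 0.1, -0.9]
finger_gap: 0.0246
finger_force: 61.2
```

```bash
python3 - <<'E'
from h import *
s=state();M=rot(s["tool_rot"]).as_matrix();print(s["t"],s["eef_pos"],s["finger_force"],s["finger_gap"],s["force"],M.round(4))
im=get_image("top");cv2.imwrite("pics/t8.png",im[:,:,::-1])
E
```

```text
15.4667 [ 0.47410668 -0.1433472   0.06563334] 61.21900677680969 0.024572189793763802 [-0.77532675  0.06904292 -0.90556569] [[-0.178   0.984  -0.0088]
 [ 0.984   0.178   0.0032]
 [ 0.0047 -0.0081 -1.    ]]
```

Request:
{"fn": "arm_command", "kwargs": {
  "plan": [
    {"grip":1,"travel":[0,0,0],"rotation":[0,0,0]},
    {"grip":1,"travel":[0,0,0.1],"rotation":[0,0,0]},
    {"grip":1,"travel":[0,0,0.1],"rotation":[0,0,0]},
    {"grip":1,"travel":[0,0,0.04],"rotation":[0,0,0]},
    {"grip":1,"travel":[0,0,0],"rotation":[0,0,0]},
    {"grip":1,"travel":[0,0,0],"rotation":[0,0,0]}
  ]
}}

```text
t: 16.02
eef_pos: [0.4786, -0.1446, 0.0609]
tool_rot: [0.0, 0.641, 0.768, 0.0]
force: [0.1, -0.3, -0.5]
finger_gap: 0.0246
finger_force: 61.2
```

Request:
{"fn": "arm_command", "kwargs": {
  "plan": [
    {"grip":1,"travel":[0,0,0.08],"rotation":[0,0,0]},
    {"grip":1,"travel":[0,0,0.06],"rotation":[0,0,0]},
    {"grip":1,"travel":[0,0,0.04],"rotation":[0,0,0]},
    {"grip":1,"travel":[0,0,0],"rotation":[0,0,0]},
    {"grip":1,"travel":[0,0,0],"rotation":[0,0,0]}
  ]
}}

```text
t: 16.43
eef_pos: [0.4782, -0.1446, 0.0532]
tool_rot: [-0.0, 0.641, 0.768, -0.0]
force: [0.6, -0.2, 0.5]
finger_gap: 0.0243
finger_force: 61.2
```

Request:
{"fn": "arm_command", "kwargs": {
  "plan": [
    {"grip":1,"travel":[0,0,0.025],"rotation":[0,0,0]},
    {"grip":1,"travel":[0,0,0.02],"rotation":[0,0,0]},
    {"grip":1,"travel":[0,0,0],"rotation":[0,0,0]},
    {"grip":1,"travel":[0,0,0],"rotation":[0,0,0]}
  ]
}}

```text
t: 16.77
eef_pos: [0.4786, -0.1448, 0.0522]
tool_rot: [0.0, 0.641, 0.768, 0.0]
force: [-1.0, 0.6, 4.2]
finger_gap: 0.0242
finger_force: 61.9
```

Request:
{"fn": "arm_command", "kwargs": {
  "plan": [
    {"grip":-1,"travel":[0,0,0],"rotation":[0,0,0]},
    {"grip":-1,"travel":[0,0,0],"rotation":[0,0,0]},
    {"grip":-1,"travel":[0,0,0],"rotation":[0,0,0]},
    {"grip":-1,"travel":[0,0,0],"rotation":[0,0,0]},
    {"grip":-1,"travel":[0,0,-0.2],"rotation":[0,0,0]},
    {"grip":-1,"travel":[0,0,-0.5],"rotation":[0,0,0]},
    {"grip":-1,"travel":[0,0,-0.8],"rotation":[0,0,0]},
    {"grip":-1,"travel":[0,0,-0.6],"rotation":[0,0,0]},
    {"grip":-1,"travel":[0,0,-0.2],"rotation":[0,0,0.14]}
  ]
}}

```text
t: 17.52
eef_pos: [0.481, -0.1455, 0.1485]
tool_rot: [0.003, 0.682, 0.731, 0.001]
force: [0.8, -0.9, -0.1]
finger_gap: 0.0856
finger_force: 0.0
```

Request:
{"fn": "arm_command", "kwargs": {
  "plan": [
    {"grip":-1,"travel":[0,0,0],"rotation":[0,0,0.155]},
    {"grip":-1,"travel":[0,0,0],"rotation":[0,0,0.155]},
    {"grip":-1,"travel":[0,0,0],"rotation":[0,0,0.155]},
    {"grip":-1,"travel":[0,0,0],"rotation":[0,0,0.155]},
    {"grip":-1,"travel":[0,0,0],"rotation":[0,0,0.155]},
    {"grip":-1,"travel":[0,0,0],"rotation":[0,0,0.155]},
    {"grip":-1,"travel":[0,0,0],"rotation":[0,0,0.155]},
    {"grip":-1,"travel":[0,0,0],"rotation":[0,0,0.155]},
    {"grip":-1,"travel":[0,0,0],"rotation":[0,0,0.155]},
    {"grip":-1,"travel":[0,0,0],"rotation":[0,0,0.155]},
    {"grip":-1,"travel":[0,0,0],"rotation":[0,0,0.155]},
    {"grip":-1,"travel":[0,0,0],"rotation":[0,0,0.155]}
  ]
}}

```text
t: 18.52
eef_pos: [0.4785, -0.1447, 0.1442]
tool_rot: [0.0, 0.996, 0.087, 0.0]
force: [-0.7, -0.9, 0.3]
finger_gap: 0.0851
finger_force: 0.0
```

```bash
python3 - <<'E'
from h import *
s=state();M=rot(s["tool_rot"]).as_matrix();print(s["t"],s["eef_pos"],np.degrees(np.arctan2(M[1,0],M[0,0])))
im=get_image("wrist");cv2.imwrite("pics/w9.png",im[:,:,::-1])
print(proj(cam("wrist",s),[.4786,-.1448,.043]))
E
```

```text
18.5167 [ 0.47846791 -0.14466549  0.14424746] 9.936569995310768
[[321.20058509 211.47610088]]
```

View pics/w9.png

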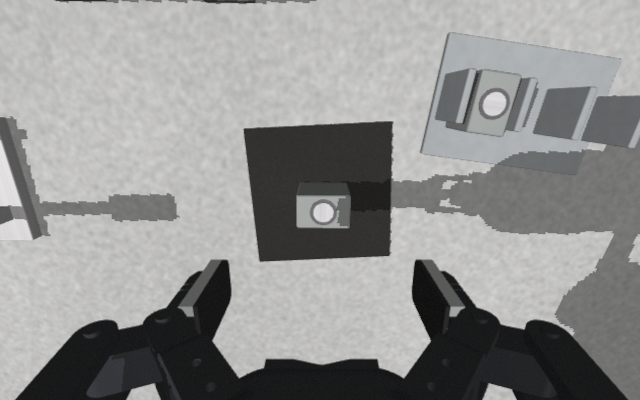

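The cartridge stands upright on the mat with its mesh at (323,212). The rack corners are at (449,32), (620,58) and (422,153), and the spare's mesh is at (495,103).

Request:
{"fn": "arm_command", "kwargs": {
  "plan": [
    {"grip":-1,"travel":[0,0.02,0.3],"rotation":[0,0,0]},
    {"grip":-1,"travel":[0,0,0.6],"rotation":[0,0,0]},
    {"grip":-1,"travel":[0,0,0.7],"rotation":[0,0,0]},
    {"grip":-1,"travel":[0,0,0.6],"rotation":[0,0,0]},
    {"grip":-1,"travel":[0,0,0.35],"rotation":[0,0,0]},
    {"grip":-1,"travel":[0,0,0.1],"rotation":[0,0,0]},
    {"grip":-1,"travel":[0,0,0],"rotation":[0,0,0]},
    {"grip":-1,"travel":[0,0,0],"rotation":[0,0,0]}
  ]
}}

```text
t: 19.23
eef_pos: [0.4788, -0.1455, 0.0378]
tool_rot: [0.0, 0.996, 0.09, 0.0]
force: [-0.1, -0.4, 0.3]
finger_gap: 0.0854
finger_force: 0.0
```

```bash
python3 - <<'E'
from h import *
s=state();print(s["t"],s["eef_pos"],s["force"])
s0=dict(tool_rot=np.array([0,.9962,.0866,0]),eef_pos=np.array([.4785,-.1447,.1442]));c=cam("wrist",s0)
K=cast(c,[(422,153),(449,32),(620,58),(579,175)],.006);print(K.round(4),"yaw",yaw(K[0],K[1]),yaw(K[2],K[1])-90,"mean",K.mean(0))
sp=cast(c,(495,103.5),.046)[0];a=np.radians(2.5);print("spare",sp,"mid by spare",sp+.04*np.array([np.sin(a),-np.cos(a),0]))
print("cart",cast(c,(323,212),.043))
D=cast(c,[(474,70),(456,126),(536,80),(519,132)],.048);print("divs",D.round(4),yaw(D[1],D[0]),yaw(D[3],D[2]))
E
```

```text
19.2333 [ 0.4788118  -0.14553057  0.03784532] [-0.09695564 -0.38347975  0.25449092]
[[ 0.5297 -0.2191  0.006 ]
 [ 0.6185 -0.2147  0.006 ]
 [ 0.624  -0.3454  0.006 ]
 [ 0.5347 -0.3527  0.006 ]] yaw 2.876406345412522 2.405366960703091 mean [ 0.57673058 -0.2829553   0.006     ]
spare [ 0.5734084  -0.24375379  0.046     ] mid by spare [ 0.57515318 -0.28371572  0.046     ]
cart [[ 0.47843461 -0.14619485  0.043     ]]
divs [[ 0.5902 -0.2228  0.048 ]
 [ 0.5551 -0.2221  0.048 ]
 [ 0.5914 -0.2635  0.048 ]
 [ 0.5587 -0.2646  0.048 ]] -1.2401812608880505 1.942636883720303
```

Request:
{"fn": "arm_command", "kwargs": {
  "plan": [
    {"grip":1,"travel":[0,0,0],"rotation":[0,0,0]},
    {"grip":1,"travel":[0,0,0],"rotation":[0,0,0]},
    {"grip":1,"travel":[0,0,0],"rotation":[0,0,0]},
    {"grip":1,"travel":[0,0,0],"rotation":[0,0,0]},
    {"grip":1,"travel":[0,0,0],"rotation":[0,0,0]},
    {"grip":1,"travel":[0,0,0],"rotation":[0,0,0]},
    {"grip":1,"travel":[0,0,-0.2],"rotation":[0,0,0]},
    {"grip":1,"travel":[0,0,-0.5],"rotation":[0,0,0]},
    {"grip":1,"travel":[0,0,-0.8],"rotation":[0,0,0]},
    {"grip":1,"travel":[0,0,-0.5],"rotation":[0,0,0]},
    {"grip":1,"travel":[0,0,-0.2],"rotation":[0,0,0]},
    {"grip":1,"travel":[0,0,0],"rotation":[0,0,0]}
  ]
}}

```text
t: 20.23
eef_pos: [0.4802, -0.146, 0.1282]
tool_rot: [0.001, 0.996, 0.09, 0.002]
force: [-0.2, -0.3, -1.3]
finger_gap: 0.0391
finger_force: 60.4
```

Request:
{"fn": "arm_command", "kwargs": {
  "plan": [
    {"grip":1,"travel":[0,0,0],"rotation":[0,0,-0.152]},
    {"grip":1,"travel":[0,0,0],"rotation":[0,0,-0.152]},
    {"grip":1,"travel":[0,0,0],"rotation":[0,0,-0.152]},
    {"grip":1,"travel":[0,0,0],"rotation":[0,0,-0.152]},
    {"grip":1,"travel":[0,0,0],"rotation":[0,0,-0.152]},
    {"grip":1,"travel":[0,0,0],"rotation":[0,0,-0.152]},
    {"grip":1,"travel":[0,0,0],"rotation":[0,0,-0.152]},
    {"grip":1,"travel":[0,0,0],"rotation":[0,0,-0.152]},
    {"grip":1,"travel":[0,0,0],"rotation":[0,0,-0.152]},
    {"grip":1,"travel":[0,0,0],"rotation":[0,0,-0.152]},
    {"grip":1,"travel":[0,0,0],"rotation":[0,0,-0.152]},
    {"grip":1,"travel":[0,0,0],"rotation":[0,0,-0.152]}
  ]
}}

```text
t: 21.23
eef_pos: [0.4769, -0.1449, 0.1234]
tool_rot: [-0.002, 0.69, 0.724, -0.001]
force: [-0.7, -0.4, -0.5]
finger_gap: 0.0395
finger_force: 60.5
```

```bash
python3 - <<'E'
from h import *
s=state();M=rot(s["tool_rot"]).as_matrix();print(s["t"],s["eef_pos"],np.degrees(np.arctan2(M[1,0],M[0,0])),s["finger_gap"],s["finger_force"])
print("units",M.T@(np.array([.5765,-.2833,s["eef_pos"][2]])-s["eef_pos"])/.04)
E
```

```text
21.2333 [ 0.47691803 -0.14486403  0.12338855] 92.70293036810797 0.03948404262346846 60.479360818862915
units [-3.57444587  2.32353569 -0.01409487]
```

Request:
{"fn": "arm_command", "kwargs": {
  "plan": [
    {"grip":1,"travel":[-0.3,0.2,0],"rotation":[0,0,0]},
    {"grip":1,"travel":[-0.6,0.4,0],"rotation":[0,0,0]},
    {"grip":1,"travel":[-0.7,0.45,0],"rotation":[0,0,0]},
    {"grip":1,"travel":[-0.7,0.45,0],"rotation":[0,0,0]},
    {"grip":1,"travel":[-0.6,0.4,0],"rotation":[0,0,0]},
    {"grip":1,"travel":[-0.45,0.25,0],"rotation":[0,0,0]},
    {"grip":1,"travel":[-0.2,0.15,0],"rotation":[0,0,0]},
    {"grip":1,"travel":[0,0,0],"rotation":[0,0,0]},
    {"grip":1,"travel":[0,0,0],"rotation":[0,0,0]}
  ]
}}

```text
t: 21.98
eef_pos: [0.5755, -0.2832, 0.1242]
tool_rot: [-0.001, 0.693, 0.721, -0.0]
force: [-1.4, 0.4, 0.0]
finger_gap: 0.0396
finger_force: 60.4
```

```bash
python3 - <<'E'
from h import *
s=state();M=rot(s["tool_rot"]).as_matrix();print(s["t"],s["eef_pos"],np.degrees(np.arctan2(M[1,0],M[0,0])),s["finger_gap"],s["finger_force"])
print("units",M.T@(np.array([.5765,-.2833,s["eef_pos"][2]])-s["eef_pos"])/.04)
im=get_image("wrist");cv2.imwrite("pics/w10.png",im[:,:,::-1])
c=cam("wrist",s)
print(proj(c,[[.5735,-.2435,.046],[.577,-.2833,.006]]))
E
```

```text
21.9833 [ 0.57551908 -0.28324921  0.12419846] 92.25617162408601 0.039601923763280644 60.40367603302002
units [-2.23410155e-03  2.44539295e-02 -6.08856032e-05]
[[321.08274492 164.90939345]
 [323.53135314 205.08499469]]
```

View pics/w10.png

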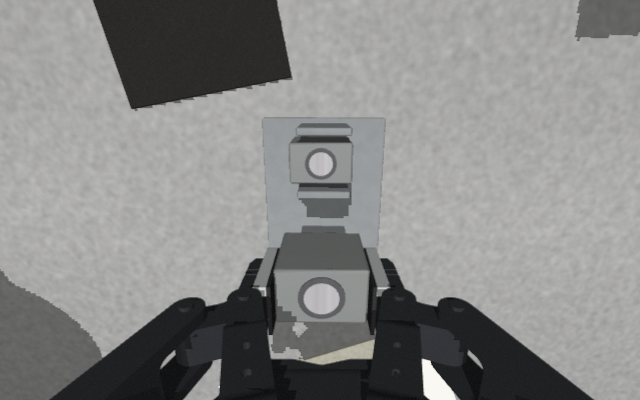

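The view shows the spare at (321,163), right where it was predicted. The carried cartridge's mesh is at (321,297) over the middle bay, and the near divider spans columns 297–351 at rows 185–198. I've now used my picture views (this was one over the limit of 10), so I'll go on with numbers only.

```bash
python3 - <<'E'
from h import *
s=state();M=rot(s["tool_rot"]).as_matrix();c=cam("wrist",s)
print("held mesh",cast(c,(321,297.5),.130)-s["eef_pos"])
D=cast(c,[(297,186),(351,186),(297,190),(351,190)],.048);print("div",D.round(4),D.mean(0))
K=cast(c,[(262.5,118),(385,118)],.006);print("rack +y edge",K.round(4),K.mean(0),yaw(K[0],K[1]))
a=np.radians(2.5);print("rack c",K.mean(0)+.066*np.array([np.sin(a),-np.cos(a),0]))
E
```

```text
held mesh [[-0.00029331  0.0003821   0.00564764]]
div [[ 0.5583 -0.2567  0.048 ]
 [ 0.5928 -0.2553  0.048 ]
 [ 0.5584 -0.2594  0.048 ]
 [ 0.5929 -0.2579  0.048 ]] [ 0.57559678 -0.25733871  0.048     ]
rack +y edge [[ 0.5294 -0.218   0.006 ]
 [ 0.6183 -0.2142  0.006 ]] [ 0.57385345 -0.21609729  0.006     ] 2.4041101444001693
rack c [ 0.57673233 -0.28203447  0.006     ]
```

Request:
{"fn": "arm_command", "kwargs": {
  "plan": [
    {"grip":1,"travel":[0.01,0.02,0.2],"rotation":[0,0,0]},
    {"grip":1,"travel":[0,0,0.35],"rotation":[0,0,0]},
    {"grip":1,"travel":[0,0,0.35],"rotation":[0,0,0]},
    {"grip":1,"travel":[0,0,0.3],"rotation":[0,0,0]},
    {"grip":1,"travel":[0,0,0.3],"rotation":[0,0,0]},
    {"grip":1,"travel":[0,0,0.25],"rotation":[0,0,0]},
    {"grip":1,"travel":[0,0,0.1],"rotation":[0,0,0]},
    {"grip":1,"travel":[0,0,0],"rotation":[0,0,0]},
    {"grip":1,"travel":[0,0,0],"rotation":[0,0,0]}
  ]
}}

```text
t: 22.78
eef_pos: [0.5771, -0.2831, 0.0513]
tool_rot: [-0.0, 0.692, 0.722, -0.0]
force: [0.3, 0.2, 0.4]
finger_gap: 0.039
finger_force: 60.4
```

No contact, and the bottom is about 10 mm above the floor.

Request:
{"fn": "arm_command", "kwargs": {
  "plan": [
    {"grip":1,"travel":[0,0,0.08],"rotation":[0,0,0]},
    {"grip":1,"travel":[0,0,0.08],"rotation":[0,0,0]},
    {"grip":1,"travel":[0,0,0.06],"rotation":[0,0,0]},
    {"grip":1,"travel":[0,0,0],"rotation":[0,0,0]},
    {"grip":1,"travel":[0,0,0],"rotation":[0,0,0]}
  ]
}}

```text
t: 23.2
eef_pos: [0.577, -0.2831, 0.0428]
tool_rot: [-0.0, 0.692, 0.722, -0.0]
force: [0.0, 0.1, -0.3]
finger_gap: 0.0392
finger_force: 60.4
```

Request:
{"fn": "arm_command", "kwargs": {
  "plan": [
    {"grip":1,"travel":[0,0,0.03],"rotation":[0,0,0]},
    {"grip":1,"travel":[0,0,0.03],"rotation":[0,0,0]},
    {"grip":1,"travel":[0,0,0],"rotation":[0,0,0]},
    {"grip":1,"travel":[0,0,0],"rotation":[0,0,0]}
  ]
}}

```text
t: 23.53
eef_pos: [0.5774, -0.2833, 0.042]
tool_rot: [0.0, 0.692, 0.722, 0.0]
force: [-1.5, 1.3, 7.0]
finger_gap: 0.0391
finger_force: 61.2
```

Request:
{"fn": "arm_command", "kwargs": {
  "plan": [
    {"grip":-1,"travel":[0,0,0],"rotation":[0,0,0]},
    {"grip":-1,"travel":[0,0,0],"rotation":[0,0,0]},
    {"grip":-1,"travel":[0,0,0],"rotation":[0,0,0]},
    {"grip":-1,"travel":[0,0,0],"rotation":[0,0,0]},
    {"grip":-1,"travel":[0,0,-0.2],"rotation":[0,0,0]},
    {"grip":-1,"travel":[0,0,-0.5],"rotation":[0,0,0]},
    {"grip":-1,"travel":[0,0,-0.8],"rotation":[0,0,0]},
    {"grip":-1,"travel":[0,0,-0.8],"rotation":[0,0,0]},
    {"grip":-1,"travel":[0,0,-0.5],"rotation":[0,0,0]},
    {"grip":-1,"travel":[0,0,-0.2],"rotation":[0,0,0]},
    {"grip":-1,"travel":[0,0,0],"rotation":[0,0,0]},
    {"grip":-1,"travel":[0,0,0],"rotation":[0,0,0]}
  ]
}}

```text
t: 24.53
eef_pos: [0.5769, -0.283, 0.1602]
tool_rot: [-0.0, 0.692, 0.722, -0.0]
force: [-0.0, 0.1, -0.8]
finger_gap: 0.0853
finger_force: 0.0
```

```bash
python3 - <<'E'
from h import *
s=state();im=get_image("wrist");c=cam("wrist",s)
print(s["t"],s["eef_pos"],s["force"])
hsv=cv2.cvtColor(im,cv2.COLOR_RGB2HSV);g=cv2.cvtColor(im,cv2.COLOR_RGB2GRAY)
cir=cv2.HoughCircles(g[:255],cv2.HOUGH_GRADIENT,1,20,param1=120,param2=14,minRadius=9,maxRadius=24)
for u,v,r in cir[0][:6]: print(u,v,r,cast(c,(u,v),.046).round(4))
# floor/mesh prediction and ejector upright check from the fixed top view
print("pred",proj(c,[[.577,-.283,.046],[.5735,-.2435,.046]]))
t=get_image("top");ct=cam("top")
def blob(z,lo,hi,box):
    u0,u1,v0,v1=box;h=cv2.cvtColor(t,cv2.COLOR_RGB2HSV)[v0:v1,u0:u1];m=cv2.inRange(h,lo,hi)
    n,_,st,ce=cv2.connectedComponentsWithStats(m)
    for i in range(1,n):
        if st[i,4]>40:print(st[i],cast(ct,ce[i]+[u0,v0],z).round(4))
p=proj(ct,[[.4205,.1195,.19]])[0];print("grip pred",p)
blob(.165,(0,0,0),(180,255,50),(int(p[0])-30,int(p[0])+30,int(p[1])-25,int(p[1])+25))
E
```

```text
24.5333 [ 0.57689478 -0.28297967  0.16024383] [-0.00787924  0.07990502 -0.76319381]
318.5 154.5 10.3 [[ 0.5731 -0.2427  0.046 ]]
322.5 207.5 13.0 [[ 0.5778 -0.2839  0.046 ]]
pred [[321.4623465  206.33586248]
 [319.04246244 155.589044  ]]
grip pred [265.50580781 249.22409741]
```

```bash
python3 - <<'E'
from h import *
t=get_image("top");ct=cam("top");g=cv2.cvtColor(t,cv2.COLOR_RGB2GRAY)[225:275,235:300]
m=(g<60).astype(np.uint8);n,_,st,ce=cv2.connectedComponentsWithStats(m)
for i in range(1,n): print(st[i],cast(ct,ce[i]+[235,225],.18).round(4))
print("grip corners",proj(ct,[[.4205+a,.1195+b,z] for z in(.19,.135) for a in(-.012,.012) for b in(-.012,.012)]).round(0).tolist())
E
```

```text
[ 26  18  14  11 110] [[0.4231 0.1167 0.18  ]]
grip corners [[271.0, 255.0], [260.0, 255.0], [271.0, 244.0], [260.0, 243.0], [274.0, 254.0], [263.0, 254.0], [274.0, 243.0], [264.0, 243.0]]
```

```bash
python3 -c "
from station import *
print(close_job())"
```

```text
the job is handed in; nothing more can be done
None
```

I handed the job in at about 24.6 s: the last readings put the cartridge upright in the middle bay about 1 mm from centre and the ejector upright on the bench clear of the stand, but the hand-in returned no verdict, and I viewed 11 pictures against the limit of 10.

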